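Seat the type disc of a label embosser on its locating pin

ROBOT

A 7-joint arm with a two-finger parallel gripper is mounted at the origin on a cart in front of the work surface, level with it; the furniture and walls round the work are solid. World frame = base frame: x ahead of the robot, y to its left, z up, the work surface at z = 0. Lengths are in m, angles in rad, forces in N, time in s.
With the tool pointing down it reaches from about 0.4 to 0.85 m from the base axis. Payload 10.4 kg.
Tool frame: the origin (TCP) lies midway between the tips of the shut fingers; the grasp point (between the pads) lies 19 mm behind it; z points along the fingers, y is the line along which they close (so a half turn about z gives the same grasp; the last joint's range is limited). The gripper opens to 85 mm and grips with 20 to 120 N. Pads are 22 mm wide; open, the fingers measure 114 mm over their backs; the gripper's body (76 mm by 85 mm) begins 54 mm behind the grasp point. The pads swing forward as they close: fully open they stand 13 mm farther back than shut.
Start: joints at [-1.272, 0.332, -0.065, 1.46, 0.022, 1.35, -0.088], TCP at [0.198, 0.593, 0.231] pointing down, gripper open.
Joint ranges: [-2.6, 2.6], [-0.5, 2.12], [-1.47, 1.34], [0.16, 2.42], [-1.27, 4.41], [0.06, 2.06], [-2.6, 2.6]. Speed limits (rad/s): [2.22, 2.22, 2.79, 2.79, 3.14, 3.14, 3.14].

INTERFACE

Orientations are given as a unit quaternion [x, y, z, w].
In Python, from workcell import get_obs, camera, camera_params, hand_in gives the robot as it stands.
- The arm moves only by the tool carry_out, never from a script. Its argument "commands" is a list that holds one entry, the list of rows, each a list of 6 numbers: the shift along the tool's x, y, z in units of 40 mm (1.0 is 40 mm), then the turn, a rotation vector about the tool's x, y, z in units of 6 degrees (1.0 is 6 degrees). In form: [[[x, y, z, ax, ay, az], ...]]. A call has 1 to 20 rows; each row shifts and turns the commanded pose from where the row before left it, along the tool's axes as they then stand; what a row does not reach is not made up. A row lasts 1/12 s, in which the tool goes at most 41.7 mm and 7.16 degrees, less where a joint would pass 70% of its speed; a pose out of reach is approached as far as the arm can. A call is refused whole if a number of a shift passes 1 or a number of a turn 1, either way. A call with a gripper value outside its range is refused whole. "hand" is the closure, from -1 (fully open) to 1 (shut), set as the call begins (left out, the last holds). The fingers move at their own pace and stop on an object; "force" is the grip in N (left out, the last holds). Time passes only in rows, so rows that do not move let the fingers close. It gives the time, the measured TCP pose, the force, the opening and the grip force at its end, in the units of the state.
- get_obs(): the state, without advancing time (a new reading comes with each control period).
- camera(name): name is "side" or "top" or "wrist"; returns the picture (480x640x3 uint8, red, green, blue); there is no depth.
- camera_params(name): a dict with "mtx" (3x3 intrinsics, pixels), "R" (3x3) and "t" (3): a world point X has camera coordinates R X + t. Camera axes: x right, y down, z forward; pixel columns grow to the right and rows downward; lengths in m; the calibration is good to about 2 mm. A picture is of the moment at which its call begins: read the wrist's pose just before it. camera_params takes no time and is no camera call; for the wrist camera it gives the pose at the moment of the call.
- hand_in(): hands the job in; it is judged then, once.
The state is a dict: "clock": time; "joint_pos": joint angles; "joint_velocities": joint speeds; "tau": joint torques, N m; "position": TCP position; "ee_rot": TCP orientation; "ft_force": force on the tool from outside, world axes, zero at the start; "torque": the same for the moment, N m; "grip_width": opening from 0.0 (shut) to 1.0 (fully open); "grasp_force": force on a finger pad.
Only numpy, scipy, OpenCV 4.12 (cv2) and the standard library are available. Lean on these libraries where they do the work, as an engineer would, in place of code of your own. Each camera call takes 0.05 s, during which the arm holds its last target. There are 200 camera calls.

TASK

The blue type disc of the label embosser sits raised on its spindle, turned wrongly. Push its yellow lug round with a fingertip until the notch in the disc's rim stands over the brass pin (at the red mark on the collar), then press down on the white hub until the disc is fully home, and take the hand away. Do not lift the disc, and leave the other things on the desk where they are.

Things in the scene. Friction and masses are not known exactly. Their poses are not given: they have to be found in the camera images.
- embosser: grey label embosser, fixed to the desk: base 205x152 mm, top 22 mm high; aluminium collar round the disc's well (inside 120, outside 140 mm across, top 32 mm high); grey tape head 42 mm high behind (84 to 114 mm from the disc axis along its +x). Origin at desk height on the disc axis (spindle), z up; pin and red marks lie along its -x.
- pin (a point): top centre of the brass locating pin, 7 mm in diameter with a tapered tip, 53.5 mm from the disc axis along the embosser's -x, its top 31.5 mm above the desk, nearly hidden below the raised disc's rim; a red radial mark on the collar and one on the base in front of it show its direction
- type_disc: blue disc, 112 mm across, 8 mm thick, loose on the spindle (play 1.5 mm), turns freely either way. Origin: centre of its underside, z up; notch along its -x, lug along its +x. Origin 34 mm above the desk when raised, 24 mm when fully home (upper face then level with the collar). With the notch off the pin, a press leaves it crooked, rim propped on the pin.
- notch (a point): middle of the rim notch, 53.5 mm from the disc axis, level with the disc's upper face; the notch is about 13 mm wide, 9 mm deep radially, open at the rim; a white radial line on the disc points to it. It passes the pin when within about 3 degrees of it (the tapered tip draws in a little more).
- lug (a point): top centre of the yellow push lug, an upright peg 12 mm in diameter, 38 mm from the disc axis, opposite the notch, standing 14 mm above the disc's upper face (top 56 mm above the desk while the disc is raised)
- hub (a point): top centre of the white hub in the middle of the disc, 32 mm across, 19 mm above the disc's upper face (61 mm above the desk when raised, 51 mm when home); the place to press. A friction support holds the disc up: a downward push of about 5 N makes it sink, and it stays where it is left.
- stapler: dark blue desk stapler, 36x146x58 mm, loose bystander; origin at the centre of its underside
- glue_stick: upright glue stick, red cap, yellow body, 26x26x92 mm, loose bystander; origin at the centre of its underside
- tape_roll: brown roll of packing tape lying flat, 92x92x48 mm, loose bystander; origin at the centre of its underside
- highlighter_yellow: yellow highlighter lying flat, 18x122x15 mm, loose bystander; origin at the centre of its underside
- eraser: small eraser in a blue sleeve, 20x43x13 mm, loose bystander; origin at the centre of its underside
- sticky_pad: yellow pad of sticky notes, 78x78x16 mm, loose bystander; origin at the centre of its underside
Things that resemble listed ones, but are neither listed nor needed, are in the scene too. What is shaped like the type_disc but brown is not meant.

How it is judged:
By the outcome, as a careful person would: the job done as asked, in the order asked, and still so for the second after the job is handed in, with the robot touching nothing.
It also fails if it takes over 58 s, if anything falls off the work surface, if the arm or the gripper's body presses on something with over 40 N, if the wrist force passes 120 N, or if a joint passes its speed limit or range.

## Working session

There is one attempt and no reset: what is moved stays moved. The work goes in short steps, Python scripts to look and compute and a tool call to move; the robot and the scene stay as the last step left them, time stands still between calls to the robot, and variables do not carry over. Pictures are saved under pics/ and viewed, at most 13 in all, crops included, and the job is handed in when it is done.

Besides the shell and the picture viewer there is one more tool, called after ">>>" as name(argument=value, ...) on one line, values as JSON. carry_out: Moves the arm, as the interface text tells. Its arguments: {"type":"object","properties":{"commands":{"type":"array"},"hand":{"type":"number"},"force":{"type":"number"}},"required":["commands"]}

```bash
mkdir -p pics; python3 - <<'E'
from workcell import *
import cv2
for n in ("top","side"):
    cv2.imwrite(f"pics/{n}0.png",camera(n)[:,:,::-1])
    print(n,camera_params(n))
o=get_obs();print(o)
E
```

```text
top {'mtx': array([[503.78836049,   0.        , 324.8601035 ],
       [  0.        , 503.78836049, 242.38470709],
       [  0.        ,   0.        ,   1.        ]]), 'R': array([[ 0.0209944 , -0.99975325,  0.00725766],
       [-0.9836874 , -0.02195314, -0.17854175],
       [ 0.17865702, -0.00339089, -0.98390557]]), 't': array([0.1253221 , 0.57134112, 1.34530775])}
side {'mtx': array([[459.32088417,   0.        , 325.93625666],
       [  0.        , 459.32088417, 238.98871442],
       [  0.        ,   0.        ,   1.        ]]), 'R': array([[ 0.87138251, -0.49022372, -0.01931929],
       [-0.21653687, -0.34896636, -0.91177534],
       [ 0.44023211,  0.79868842, -0.41023469]]), 't': array([-0.44929824,  0.24335357,  0.8708974 ])}
{'clock': 0.1, 'joint_pos': array([-1.2715781 ,  0.33277539, -0.06467102,  1.460845  ,  0.02159037,
        1.34987563, -0.08849567]), 'joint_velocities': array([ 2.90478081e-04, -3.77125544e-03, -4.06018895e-04, -1.92501369e-03,
       -5.95223444e-04, -3.83170919e-06,  6.53411471e-04]), 'tau': array([ 1.04115570e-03, -6.26743269e+01,  4.87920991e-02, -3.92427421e+01,
        1.62983959e-02,  6.94396804e-03, -3.13110706e-05]), 'position': array([0.1975962 , 0.59260376, 0.23062208]), 'ee_rot': array([ 1.60218690e-01,  9.87081357e-01, -6.00234498e-04, -7.00789053e-05]), 'ft_force': array([ 0.04824914, -0.95153032, -0.72616037]), 'torque': array([-0.01938212,  0.00747613,  0.03361959]), 'grasp_force': 0.0, 'grip_width': 1.001668154203119}
```

View pics/top0.png

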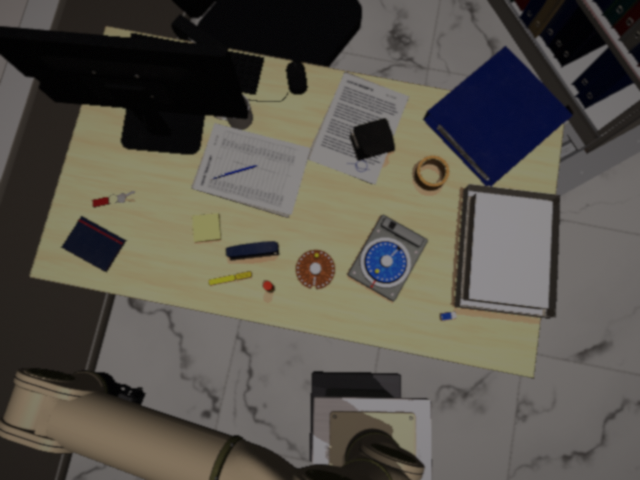

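View pics/side0.png

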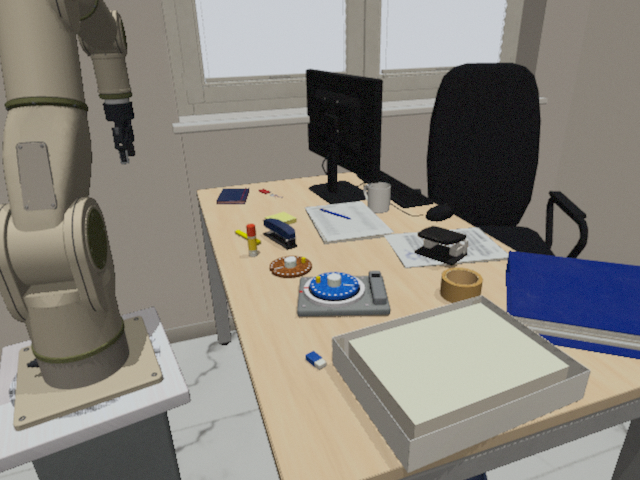

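The top view shows the blue disc near (386,262), with the tape head at its upper right and the red marks at its lower left near (374,284). The brown decoy is at (315,268). I'll enlarge the embosser.

```bash
cat > h.py <<'E'
import numpy as np, cv2
from workcell import *
def ray(p,u,v,z):
    C=-p['R'].T@p['t']; d=p['R'].T@np.linalg.solve(p['mtx'],[u,v,1.]); return C+d*(z-C[2])/d[2]
def proj(p,X):
    c=p['R']@np.array(X)+p['t']; q=p['mtx']@c; return q[:2]/q[2]
E
python3 - <<'E'
from h import *
p=camera_params("top")
im=cv2.imread("pics/top0.png")[205:310,335:440]
cv2.imwrite("pics/c1.png",cv2.resize(im,(588,588),interpolation=cv2.INTER_CUBIC))
for n,u,v,z in (("disc",386.5,261.5,.042),("mark",374,284,.032),("glue",268,286,.0),("decoy",315,268,.03),("stapler",253,250,.0),("head",403,232,.042)): print(n,ray(p,u,v,z).round(3))
E
```

```text
disc [ 0.52  -0.034  0.042]
mark [ 0.458 -0.001  0.032]
glue [0.449 0.296 0.   ]
decoy [0.499 0.164 0.03 ]
stapler [0.551 0.343 0.   ]
head [ 0.605 -0.081  0.042]
```

View pics/c1.png

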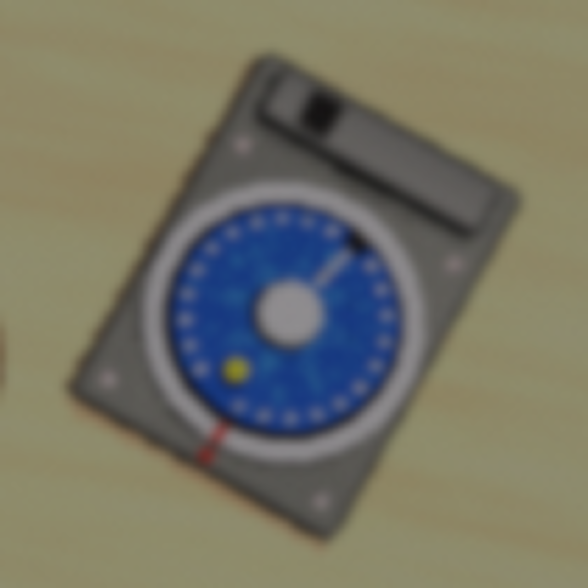

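```bash
python3 - <<'E'
from h import *
p=camera_params("top")
f=lambda x,y,z: ray(p,335-.4+x/5.6,205-.4+y/5.6,z)[:2]
hub=f(290,313,.061); col=f(284,322,.032); lug=f(236,370,.056); no=f(357,243,.042); r1=f(225,428,.032); r2=f(205,462,.022)
print(hub,col,lug,no,r1,r2)
a=lambda v: np.degrees(np.arctan2(v[1],v[0]))
c=(hub+col)/2
for n,q in (("lug",lug),("no",no),("r1",r1),("r2",r2)): print(n,a(q-c),np.linalg.norm(q-c))
print(a(r2-r1),a(no-lug))
corn=[f(*q,.022) for q in((262,55),(70,388),(332,540),(522,195))]
print(corn, sum(corn)/4,a(corn[0]-corn[1]),a(corn[3]-corn[2]))
E
```

```text
[ 0.52008683 -0.03165193] [ 0.51976327 -0.03235536] [ 0.49211902 -0.0058702 ] [ 0.55880944 -0.06747268] [ 0.46613199 -0.00309466] [0.45000762 0.00576337]
lug 136.77608618253294 0.038159306860301084
no -42.370020791385734 0.052631241995894446
r1 151.7459256603367 0.06106900624465446
r2 151.6235926122985 0.07946568078115582
151.21750996045373 -42.728911171059224
[array([ 0.65865687, -0.02242362]), array([0.48554667, 0.07344173]), array([ 0.41271718, -0.05735594]), array([ 0.58881331, -0.15430274])] [ 0.53643351 -0.04016014] -28.976905365303846 -28.834251261870666
```

Disc axis is about (0.520,-0.032) and the pin direction is 151.4°. The lug is at 137° and has to reach -28.6°, so I'll push it clockwise by about 166°. First I'll move above the embosser with the fingers shut.

```bash
cat >> h.py <<'E'
from scipy.spatial.transform import Rotation as Ro
def to(X,yaw=None):
    "remaining shift (tool units) and turn about tool z (units) to reach X, tool-y yaw deg"
    o=get_obs(); R=Ro.from_quat(o['ee_rot']).as_matrix(); y=np.degrees(np.arctan2(R[1,1],R[0,1]))
    print('pos',o['position'].round(4),'yyaw',y.round(2),'tilt',R[:,2].round(3),'t',o['clock'],'F',o['ft_force'].round(1),'j',o['joint_pos'].round(2))
    s=R.T@(np.array(X)-o['position'])/.04
    print('shift',s.round(3),'turn', None if yaw is None else round((y-yaw)/6,2))
E
python3 -c "
from h import *
to([.44,-.03,.2],47)"
```

```text
pos [0.1976 0.5926 0.2306] yyaw 71.56 tilt [-0.    -0.001 -1.   ] t 0.1 F [ 0.  -1.  -0.7] j [-1.27  0.33 -0.06  1.46  0.02  1.35 -0.09]
shift [-10.672 -12.848   0.782] turn 4.09
```

>>> carry_out(commands=[[[-0.6,-0.72,0.04,0,0,0],[-0.6,-0.72,0.04,0,0,0],[-0.6,-0.72,0.04,0,0,0],[-0.6,-0.72,0.04,0,0,0],[-0.6,-0.72,0.04,0,0,0],[-0.6,-0.72,0.04,0,0,0],[-0.6,-0.72,0.04,0,0,0],[-0.6,-0.72,0.04,0,0,0],[-0.6,-0.72,0.04,0,0,0],[-0.6,-0.72,0.04,0,0,0],[-0.6,-0.72,0.04,0,0,0],[-0.6,-0.72,0.04,0,0,0],[-0.6,-0.72,0.04,0,0,0],[-0.6,-0.72,0.04,0,0,0],[-0.6,-0.72,0.04,0,0,0],[-0.6,-0.72,0.04,0,0,0],[-0.6,-0.72,0.04,0,0,0],[-0.4,-0.5,0.04,0,0,0]]], hand=1, force=40)

```text
clock: 1.6
position: [0.4392, -0.028, 0.2025]
ee_rot: [0.161, 0.987, -0.0, 0.0]
ft_force: [0.7, -0.2, -0.3]
grip_width: -0.003
grasp_force: 0.0
```

>>> carry_out(commands=[[[0,0,0,0,0,1],[0,0,0,0,0,1],[0,0,0,0,0,1],[0,0,0,0,0,1],[0,0,0,0,0,0]]])

```text
clock: 2.02
position: [0.4385, -0.0247, 0.2022]
ee_rot: [0.364, 0.931, -0.0, -0.0]
ft_force: [0.8, 0.1, -0.1]
grip_width: 0.006
grasp_force: 0.0
```

```bash
python3 -c "
from h import *
to([.44,-.03,.2],47)
p=camera_params('wrist');cv2.imwrite('pics/w1.png',camera('wrist')[:,:,::-1])
for X in ([.52,-.032,.061],[.492,-.0059,.056],[.458,.002,.032]): print(proj(p,X))
np.savez('w1.npz',**p)
"
```

```text
pos [ 0.4385 -0.0247  0.2022] yyaw 47.27 tilt [-0. -0. -1.] t 2.0167 F [ 0.8  0.1 -0.1] j [-0.64 -0.11  0.57  1.99  0.06  1.24  0.73]
shift [-0.118 -0.072  0.056] turn 0.04
[392.69092367 311.44610385]
[394.10221061 260.29613037]
[368.32875847 212.85168656]
```

View pics/w1.png

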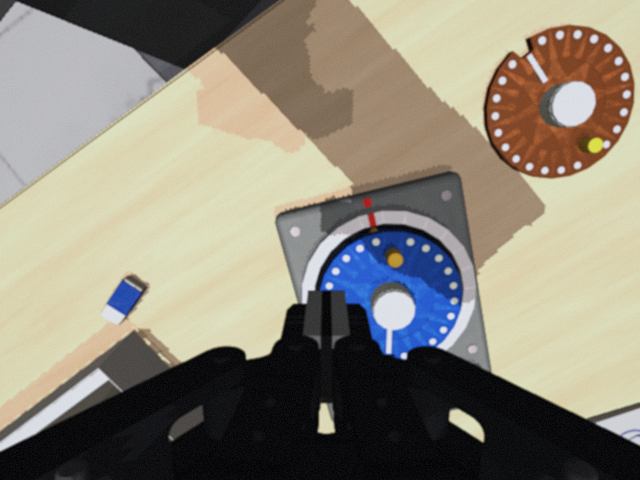

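The wrist view agrees with the top measurements: hub (394,304), lug (395,259), red marks (368,203) and (374,230). The shut fingertips look about 16 mm thick along y. Next I'll refine the measurements and plan the push.

```bash
python3 -c "
from h import *
p=np.load('w1.npz')
hub=ray(p,394,304,.061);lug=ray(p,395,259,.056);r1=ray(p,374,230,.032);r2=ray(p,367.5,202,.022)
a=lambda v:np.degrees(np.arctan2(v[1],v[0]))
print(hub,lug,r1,r2,a(r2-r1),a(r1-hub),a(r2-hub),a(lug-hub),np.linalg.norm((lug-hub)[:2]))
C=np.array([.5205,-.032])
th=a(lug[:2]-C);print(th)
t=np.radians(th);er=np.array([np.cos(t),np.sin(t)]);et=np.array([np.sin(t),-np.cos(t)])
S=C+.038*er-.028*et; print(S)
to([*S,.1],th-90); to([*S,.048],th-90)
print('centre from S in tool (x=radial?)')
# row for 3deg turn about C : tool y=et, tool x = y+90 = er ; centre at (-38,+d)
for d in (.016,):
  for ang in (3,6):
    c=np.array([-.038,d]); b=np.radians(ang); Rm=np.array([[np.cos(b),-np.sin(b)],[np.sin(b),np.cos(b)]])
    print(d,ang,((c-Rm@c)/.04).round(4))
"
```

```text
[ 0.51608603 -0.02741513  0.061     ] [ 0.4916854  -0.00477726  0.056     ] [ 0.47116388 -0.0036839   0.032     ] [0.45323839 0.00660552 0.022     ] 150.1437219381916 152.15363844858038 151.57245006748124 137.14614326261332 0.03328459270048558
136.62716937922374
[ 0.47364898 -0.02625698]
pos [ 0.4385 -0.0247  0.2023] yyaw 47.65 tilt [-0. -0. -1.] t 2.0667 F [-0.8 -0.   0.3] j [-0.64 -0.11  0.57  1.99  0.06  1.24  0.73]
shift [-0.676  0.563  2.557] turn 0.17
pos [ 0.4385 -0.0247  0.2023] yyaw 47.65 tilt [-0. -0. -1.] t 2.0667 F [-0.8 -0.   0.3] j [-0.64 -0.11  0.57  1.99  0.06  1.24  0.73]
shift [-0.677  0.564  3.857] turn 0.17
centre from S in tool (x=radial?)
0.016 3 [0.0196 0.0503]
0.016 6 [0.0366 0.1015]
```

>>> carry_out(commands=[[[-0.34,0.28,0.3,0,0,0.17],[-0.34,0.28,0.5,0,0,0],[0,0,0.6,0,0,0],[0,0,0.6,0,0,0],[0,0,0.6,0,0,0],[0,0,0.5,0,0,0],[0,0,0.4,0,0,0],[0,0,0.3,0,0,0],[0,0,0,0,0,0],[0,0,0,0,0,0]]])

```text
clock: 2.9
position: [0.4735, -0.0268, 0.0503]
ee_rot: [0.369, 0.929, -0.0, -0.0]
ft_force: [0.3, -0.8, 0.1]
grip_width: 0.001
grasp_force: 0.0
```

```bash
python3 -c "
from h import *
C=np.array([.520,-.0315]);t=np.radians(137);er=np.array([np.cos(t),np.sin(t)]);et=np.array([np.sin(t),-np.cos(t)])
to([*(C+.038*er-.028*et),.049],47)
p=camera_params('wrist');cv2.imwrite('pics/w2.png',camera('wrist')[:,:,::-1])
"
```

```text
pos [ 0.4735 -0.0268  0.0503] yyaw 46.69 tilt [-0.001 -0.001 -1.   ] t 2.9 F [ 0.3 -0.8  0.1] j [-0.59  0.22  0.6   2.07 -0.16  0.9   0.92]
shift [0.021 0.007 0.033] turn -0.05
```

View pics/w2.png

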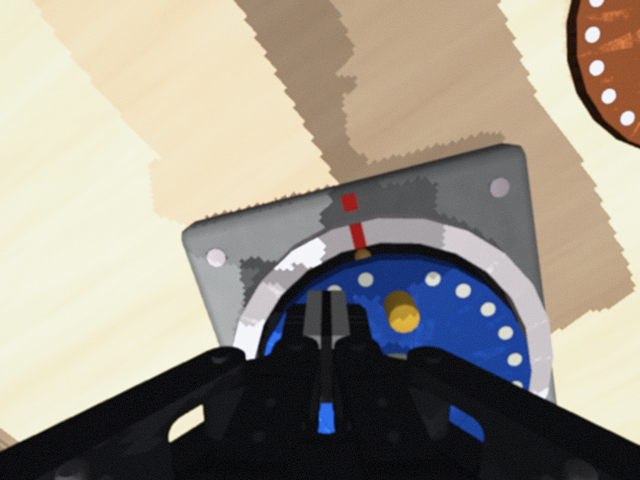

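The fingertip is behind the lug (lug at (403,310)), clear of the hub and the pin. I'll advance to contact and start the orbit.

>>> carry_out(commands=[[[0,0.07,0,0,0,0],[0,0.06,0,0,0,0],[0,0.06,0,0,0,0],[0,0.06,0,0,0,0],[0.022,0.05,0,0,0,0.5],[0.022,0.05,0,0,0,0.5],[0.022,0.05,0,0,0,0.5],[0.022,0.05,0,0,0,0.5],[0.022,0.05,0,0,0,0.5],[0.022,0.05,0,0,0,0.5],[0.022,0.05,0,0,0,0.5],[0.022,0.05,0,0,0,0.5],[0.022,0.05,0,0,0,0.5],[0.022,0.05,0,0,0,0.5],[0,0,0,0,0,0]]])

```text
clock: 4.2
position: [0.493, -0.0009, 0.0506]
ee_rot: [0.599, 0.801, 0.0, 0.0]
ft_force: [-0.2, -0.6, -0.2]
grip_width: -0.002
grasp_force: 0.0
```

```bash
python3 -c "
from h import *
C=np.array([.520,-.0315]);th=137-30;t=np.radians(th);er=np.array([np.cos(t),np.sin(t)]);et=np.array([np.sin(t),-np.cos(t)])
to([*(C+.038*er-.018*et),.049],th-90)
p=camera_params('wrist');cv2.imwrite('pics/w3.png',camera('wrist')[:,:,::-1])
"
```

```text
pos [ 0.493  -0.0009  0.0506] yyaw 16.45 tilt [ 0.  0. -1.] t 4.2 F [-0.2 -0.6 -0.2] j [-0.69  0.27  0.67  2.03 -0.21  0.91  0.38]
shift [ 0.021 -0.029  0.041] turn -0.09
```

View pics/w3.png

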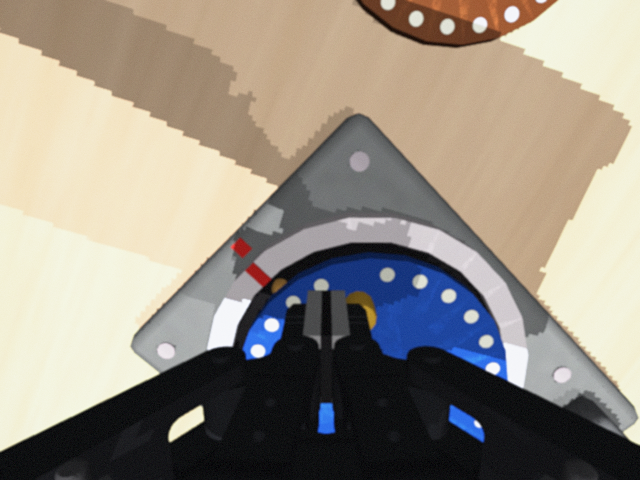

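The finger is against the lug, which is at about 111°. I'll carry on with the orbit.

>>> carry_out(commands=[[[0.017,0.05,0,0,0,0.5],[0.017,0.05,0,0,0,0.5],[0.017,0.05,0,0,0,0.5],[0.017,0.05,0,0,0,0.5],[0.017,0.05,0,0,0,0.5],[0.017,0.05,0,0,0,0.5],[0.017,0.05,0,0,0,0.5],[0.017,0.05,0,0,0,0.5],[0.017,0.05,0,0,0,0.5],[0.017,0.05,0,0,0,0.5],[0.017,0.05,0,0,0,0.5],[0.017,0.05,0,0,0,0.5],[0.017,0.05,0,0,0,0.5],[0.017,0.05,0,0,0,0.5],[0.017,0.05,0,0,0,0.5],[0.017,0.05,0,0,0,0.5],[0.017,0.05,0,0,0,0.5],[0.017,0.05,0,0,0,0.5],[0.017,0.05,0,0,0,0.5],[0,0,0,0,0,0]]])

```text
clock: 5.92
position: [0.5309, 0.0043, 0.0505]
ee_rot: [0.908, 0.419, 0.0, -0.0]
ft_force: [0.4, 0.3, 0.3]
grip_width: 0.004
grasp_force: 0.1
```

```bash
cat >> h.py <<'E'
C=np.array([.520,-.0315])
def lug(d=.0145):
    o=get_obs(); v=o['position'][:2]-C; r=np.hypot(*v); print('r',r.round(4),'lug angle if touching',(np.degrees(np.arctan2(v[1],v[0]))-np.degrees(np.arctan2(d,.038))).round(1))
def tgt(th,d,z,yaw=None):
    t=np.radians(th);er=np.array([np.cos(t),np.sin(t)]);et=np.array([np.sin(t),-np.cos(t)])
    to([*(C+.038*er-d*et),z],th-90 if yaw is None else yaw)
E
python3 -c "
from h import *
lug();tgt(111-57,.0145,.05)"
```

```text
r 0.0374 lug angle if touching 52.1
pos [0.5309 0.0043 0.0505] yyaw -40.47 tilt [ 0.  0. -1.] t 5.9167 F [0.4 0.3 0.3] j [-0.8   0.41  0.84  1.94 -0.37  0.95 -0.49]
shift [ 0.06  -0.063  0.013] turn -0.75
```

>>> carry_out(commands=[[[0.025,0.05,0,0,0,0.45],[0.025,0.05,0,0,0,0.45],[0.025,0.05,0,0,0,0.45],[0.025,0.05,0,0,0,0.45],[0.025,0.05,0,0,0,0.45],[0.025,0.05,0,0,0,0.45],[0.025,0.05,0,0,0,0.45],[0.025,0.05,0,0,0,0.45],[0.025,0.05,0,0,0,0.45],[0.025,0.05,0,0,0,0.45],[0.02,0.05,0,0,0,0.45],[0.02,0.05,0,0,0,0.45],[0.02,0.05,0,0,0,0.45],[0.02,0.05,0,0,0,0.45],[0.02,0.05,0,0,0,0.45],[0.02,0.05,0,0,0,0.45],[0.02,0.05,0,0,0,0.45],[0.02,0.05,0,0,0,0.45],[0.02,0.05,0,0,0,0.45],[0,0,0,0,0,0]]])

```text
clock: 7.58
position: [0.5611, -0.0218, 0.0504]
ee_rot: [1.0, -0.015, -0.0, 0.0]
ft_force: [-0.8, 0.2, -0.2]
grip_width: -0.002
grasp_force: 0.1
```

```bash
python3 -c "
from h import *
lug();tgt(-3,.0145,.05)
cv2.imwrite('pics/w4.png',camera('wrist')[:,:,::-1])"
```

```text
r 0.0423 lug angle if touching -7.6
pos [ 0.5611 -0.0218  0.0504] yyaw -91.73 tilt [-0. -0. -1.] t 7.5833 F [-0.8  0.2 -0.2] j [-0.84  0.57  1.01  1.86 -0.56  1.03 -1.2 ]
shift [-0.063 -0.068  0.01 ] turn 0.21
```

View pics/w4.png

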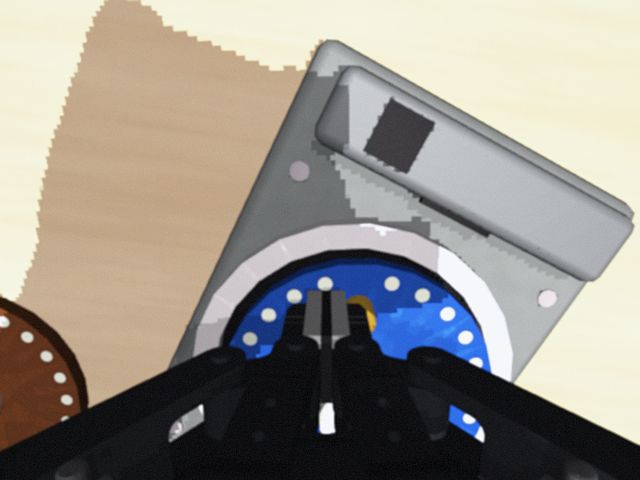

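The lug, at about -7°, is still touching the finger. I'll push another 17° or so, stop short, back off and look.

>>> carry_out(commands=[[[0.01,0.05,0,0,0,0.5],[0.01,0.05,0,0,0,0.5],[0.01,0.05,0,0,0,0.5],[0.01,0.05,0,0,0,0.5],[0.01,0.05,0,0,0,0.5],[0.005,0.025,0,0,0,0.25],[0,0,0,0,0,0],[0,0,0,0,0,0]]])

```text
clock: 8.3
position: [0.5617, -0.0327, 0.0505]
ee_rot: [0.988, -0.157, -0.0, -0.0]
ft_force: [0.7, -0.6, 0.3]
grip_width: 0.001
grasp_force: 0.0
```

```bash
python3 -c "
from h import *
lug();tgt(-28.7,.0145,.05)"
```

```text
r 0.0418 lug angle if touching -22.5
pos [ 0.5617 -0.0327  0.0505] yyaw -108.1 tilt [-0.  0. -1.] t 8.3 F [ 0.7 -0.6  0.3] j [-0.85  0.61  1.07  1.86 -0.61  1.05 -1.42]
shift [-0.     0.115  0.011] turn 1.77
```

>>> carry_out(commands=[[[0,-0.2,0,0,0,0],[0,-0.2,-0.2,0,0,0],[0,0,-0.6,0,0,0],[0.3,-0.6,-0.8,0,0,0],[0.4,-0.8,-0.6,0,0,0],[0.4,-0.8,-0.6,0,0,0],[0.3,-0.8,-0.6,0,0,0],[0,0,0,0,0,0],[0,0,0,0,0,0]]])

```text
clock: 9.05
position: [0.6572, 0.0801, 0.1862]
ee_rot: [0.988, -0.156, 0.001, -0.0]
ft_force: [-1.4, -0.7, -0.5]
grip_width: -0.0
grasp_force: 0.0
```

```bash
python3 -c "
from h import *
to([.52,-.03,.1])
p=camera_params('top')
for X in ([.52,-.0315,.061],): print(proj(p,X))
t=np.mean([camera('top').astype(float) for _ in range(3)],0)[205:310,335:440].clip(0,127)*2
w=camera('wrist')
pw=camera_params('wrist');np.savez('w5.npz',**pw);print(proj(pw,[.52,-.0315,.061]))
a=cv2.resize(t.astype(np.uint8),(480,480),interpolation=cv2.INTER_CUBIC)
cv2.imwrite('pics/c5.png',a[:,:,::-1]);cv2.imwrite('pics/w5.png',w[:,:,::-1])"
```

```text
pos [0.6572 0.0801 0.1862] yyaw -107.96 tilt [ 0.002 -0.    -1.   ] t 9.05 F [-1.4 -0.7 -0.5] j [-0.9   0.66  1.09  1.46 -0.59  1.37 -1.67]
shift [-2.42   3.677  2.147] turn None
[386.33024507 260.52307004]
[527.8727918  358.06699723]
```

View pics/c5.png

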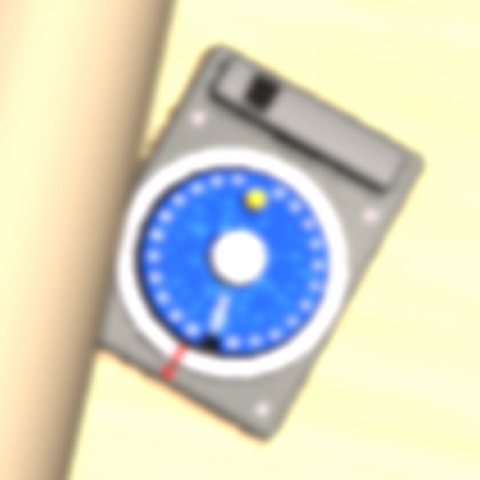

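The top crop shows the notch at (211,342) still short of the red mark (183,350)–(168,375). The lug is at (257,199) and the hub at (238,257). I'll work out how much turn is left.

```bash
python3 -c "
from h import *
p=camera_params('top');s=480/105
f=lambda x,y,z: ray(p,335-.4+x/s,205-.4+y/s,z)[:2]
a=lambda v:np.degrees(np.arctan2(v[1],v[0])).round(1)
no=f(211,342,.042);l=f(257,199,.056);h=f(238,257,.061);r1=f(183,350,.032);r2=f(168,375,.022)
print(h,'lug',l,a(l-C),a(l-h),np.hypot(*(l-C)),'notch',no,a(no-C),a(no-h),'nl',a(l-no),'red',a(r1-C),a(r2-C),a(r2-r1),a(r1-h))
"
```

```text
[ 0.51920311 -0.03240887] lug [ 0.55553226 -0.0445545 ] -20.2 -18.5 0.037854476506920906 notch [ 0.46989805 -0.01851297] 165.5 164.3 nl -16.9 red 152.0 151.8 150.8 150.9
```

View pics/w5.png

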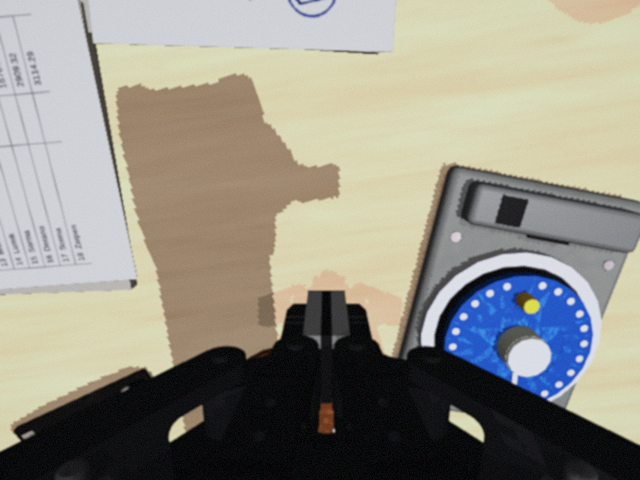

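The wrist view shows only the hub (528,357) and lug (531,306), both consistent with the top view. The disc's lug axis is at about -17°, so roughly 11.7° remains. That puts the effective contact offset at d≈10.5 mm. I'll go back in behind the lug.

```bash
python3 -c "
from h import *
tgt(-17,.026,.049,-108)"
```

```text
pos [0.655  0.0763 0.1844] yyaw -108.32 tilt [-0.001  0.    -1.   ] t 9.25 F [ 0.3  1.1 -0.1] j [-0.9   0.66  1.09  1.47 -0.59  1.37 -1.67]
shift [-1.419  2.947  3.387] turn -0.05
```

>>> carry_out(commands=[[[-0.35,0.74,0.35,0,0,0],[-0.35,0.74,0.35,0,0,0],[-0.35,0.74,0.35,0,0,0],[-0.37,0.73,0.35,0,0,0],[0,0,0.6,0,0,0],[0,0,0.6,0,0,0],[0,0,0.5,0,0,0],[0,0,0.29,0,0,0],[0,0,0,0,0,0],[0,0,0,0,0,0]]])

```text
clock: 10.08
position: [0.5646, -0.0177, 0.0494]
ee_rot: [0.987, -0.159, -0.0, 0.0]
ft_force: [-0.3, -0.6, 0.6]
grip_width: -0.006
grasp_force: 0.0
```

```bash
python3 -c "
from h import *
tgt(-17,.0105,.049);tgt(-28.5,.0105,.049)"
```

```text
pos [ 0.5646 -0.0177  0.0494] yyaw -108.3 tilt [-0.001 -0.    -1.   ] t 10.0833 F [-0.3 -0.6  0.6] j [-0.87  0.61  1.06  1.86 -0.62  1.05 -1.45]
shift [-0.005  0.394  0.009] turn -0.22
pos [ 0.5646 -0.0177  0.0494] yyaw -108.3 tilt [-0.001 -0.    -1.   ] t 10.0833 F [-0.3 -0.6  0.6] j [-0.87  0.61  1.06  1.86 -0.62  1.05 -1.45]
shift [0.032 0.588 0.009] turn 1.7
```

>>> carry_out(commands=[[[0,0.08,0,0,0,0],[0,0.08,0,0,0,0],[0,0.08,0,0,0,0],[0,0.05,0,0,0,0],[0,0.05,0,0,0,0],[0,0.05,0,0,0,0],[0.01,0.05,0,0,0,0.4],[0.01,0.05,0,0,0,0.4],[0.01,0.05,0,0,0,0.4],[0.01,0.04,0,0,0,0.4],[0,0,0,0,0,0],[0,0,0,0,0,0]]])

```text
clock: 11.08
position: [0.5591, -0.0397, 0.0494]
ee_rot: [0.971, -0.24, 0.0, -0.0]
ft_force: [0.4, 0.5, 1.9]
grip_width: -0.003
grasp_force: 1.4
```

```bash
python3 -c "
from h import *
lug(.0105);tgt(-28.5,.0105,.049)"
```

```text
r 0.0399 lug angle if touching -27.3
pos [ 0.5591 -0.0397  0.0494] yyaw -117.78 tilt [ 0.001 -0.    -1.   ] t 11.0833 F [0.4 0.5 1.9] j [-0.86  0.63  1.1   1.87 -0.65  1.06 -1.55]
shift [-0.006  0.023  0.011] turn 0.12
```

>>> carry_out(commands=[[[0,-0.2,0,0,0,0],[0,-0.2,-0.2,0,0,0],[0,0,-0.6,0,0,0],[0.3,-0.6,-0.8,0,0,0],[0.4,-0.8,-0.6,0,0,0],[0.4,-0.8,-0.6,0,0,0],[0.4,-0.8,-0.6,0,0,0],[0,0,0,0,0,0],[0,0,0,0,0,0]]])

```text
clock: 11.83
position: [0.674, 0.0529, 0.1839]
ee_rot: [0.971, -0.239, 0.001, 0.0]
ft_force: [-0.5, -0.8, 0.4]
grip_width: 0.0
grasp_force: 0.0
```

```bash
python3 -c "
from h import *
to([.52,-.031,.15])
t=np.mean([camera('top').astype(float) for _ in range(6)],0)[232:292,352:422].clip(0,150)*1.7
a=cv2.resize(t.astype(np.uint8),(700,600),interpolation=cv2.INTER_CUBIC)
cv2.imwrite('pics/c6.png',a[:,:,::-1])"
```

```text
pos [0.674  0.0529 0.1839] yyaw -117.61 tilt [ 0.002 -0.001 -1.   ] t 11.8333 F [-0.5 -0.8  0.4] j [-0.84  0.71  1.1   1.42 -0.63  1.39 -1.78]
shift [-2.442  3.642  0.842] turn None
```

View pics/c6.png

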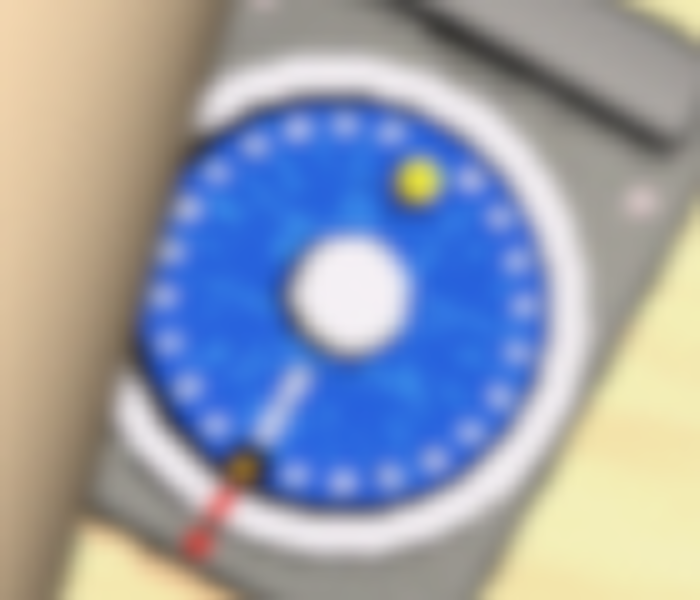

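The notch is now over the pin, with brass visible at (243,466) in line with the red mark (228,500)–(198,545). I'll check the angle with numbers.

```bash
python3 -c "
from h import *
p=camera_params('top')
f=lambda x,y,z: ray(p,352-.45+x/10,232-.45+y/10,z)[:2]
a=lambda v:np.degrees(np.arctan2(v[1],v[0])).round(1)
h=f(352,295,.061);l=f(418,182,.056);w1=f(305,372,.042);w2=f(263,445,.042);pin=f(243,466,.036);r1=f(228,500,.032);r2=f(198,545,.022)
print(h,pin,'lug',a(l-h),a(l-C),'white',a(w2-w1),'w2',a(w2-h),'pin',a(pin-h),'red',a(r2-r1),a(r2-h),a(r1-h),'w2-lug',a(l-w2))
to([*h,.075])
"
```

```text
[ 0.51856958 -0.03264779] [ 0.47376258 -0.00561786] lug -30.1 -32.7 white 150.6 w2 150.7 pin 148.9 red 148.1 149.9 150.3 w2-lug -29.6
pos [0.6716 0.05   0.1823] yyaw -117.91 tilt [-0.001  0.    -1.   ] t 12.1333 F [0.7 0.5 0.5] j [-0.84  0.71  1.11  1.42 -0.63  1.39 -1.78]
shift [-2.41   3.617  2.686] turn None
```

The white line is at 150.6° and the red mark at about 150–151°, so the notch is aligned within about 1°. Now I'll move over the hub.

>>> carry_out(commands=[[[-0.4,0.6,0.3,0,0,0],[-0.4,0.6,0.3,0,0,0],[-0.4,0.6,0.3,0,0,0],[-0.4,0.6,0.3,0,0,0],[-0.4,0.6,0.3,0,0,0],[-0.41,0.61,0.3,0,0,0],[0,0,0.5,0,0,0],[0,0,0.3,0,0,0],[0,0,0,0,0,0],[0,0,0,0,0,0]]])

```text
clock: 12.97
position: [0.52, -0.0319, 0.0787]
ee_rot: [0.971, -0.24, -0.0, 0.0]
ft_force: [0.7, -0.6, 0.8]
grip_width: -0.0
grasp_force: 0.0
```

```bash
python3 -c "
from h import *
to([.5192,-.0322,.051])"
```

```text
pos [ 0.52   -0.0319  0.0787] yyaw -117.83 tilt [-0.001 -0.    -1.   ] t 12.9667 F [ 0.7 -0.6  0.8] j [-1.    0.51  1.2   1.95 -0.55  1.06 -1.62]
shift [-0.013  0.015  0.693] turn None
```

>>> carry_out(commands=[[[0,0,0.12,0,0,0],[0,0,0.12,0,0,0],[0,0,0.06,0,0,0],[0,0,0.05,0,0,0],[0,0,0.05,0,0,0],[0,0,0.04,0,0,0],[0,0,0.04,0,0,0],[0,0,0.04,0,0,0],[0,0,0.04,0,0,0],[0,0,0,0,0,0]]])

```text
clock: 13.8
position: [0.5197, -0.0322, 0.0562]
ee_rot: [0.971, -0.241, 0.0, -0.0]
ft_force: [1.0, -0.2, 0.6]
grip_width: 0.005
grasp_force: 0.0
```

>>> carry_out(commands=[[[0,0,0.04,0,0,0],[0,0,0.04,0,0,0],[0,0,0.04,0,0,0],[0,0,0.03,0,0,0],[0,0,0,0,0,0]]])

```text
clock: 14.22
position: [0.52, -0.0322, 0.051]
ee_rot: [0.971, -0.241, 0.0, -0.0]
ft_force: [-3.4, 1.6, 14.1]
grip_width: 0.001
grasp_force: 7.2
```

>>> carry_out(commands=[[[0,0,0.02,0,0,0],[0,0,0.02,0,0,0],[0,0,0,0,0,0],[0,0,0,0,0,0]]])

```text
clock: 14.55
position: [0.5205, -0.0323, 0.0506]
ee_rot: [0.971, -0.241, 0.0, -0.001]
ft_force: [-11.5, 2.8, 34.8]
grip_width: -0.001
grasp_force: 17.2
```

It is stiff at 0.0506 m with 35 N, which matches the hub's home height of 51 mm. I'll withdraw and verify.

>>> carry_out(commands=[[[0,0,-0.1,0,0,0],[0,0,-0.4,0,0,0],[0,0,-0.8,0,0,0],[0,0,-0.8,0,0,0],[0.4,-0.7,-0.6,0,0,0],[0.4,-0.7,-0.6,0,0,0],[0.4,-0.7,-0.3,0,0,0],[0.4,-0.7,0,0,0,0],[0.4,-0.7,0,0,0,0],[0,0,0,0,0,0],[0,0,0,0,0,0]]])

```text
clock: 15.47
position: [0.6564, 0.0552, 0.1914]
ee_rot: [0.971, -0.24, -0.0, 0.001]
ft_force: [-0.1, -1.0, -0.5]
grip_width: -0.002
grasp_force: 0.0
```

```bash
python3 -c "
from h import *
to([.52,-.031,.15])
t=np.mean([camera('top').astype(float) for _ in range(4)],0)[232:292,352:422].clip(0,150)*1.7
s=camera('side')[255:325,285:400]
a=np.hstack([cv2.resize(t.astype(np.uint8),(350,300),interpolation=cv2.INTER_CUBIC),cv2.resize(s,(450,300),interpolation=cv2.INTER_CUBIC)])
cv2.imwrite('pics/c7.png',a[:,:,::-1])"
```

```text
pos [0.6564 0.0552 0.1914] yyaw -117.74 tilt [-0.001 -0.001 -1.   ] t 15.4667 F [-0.1 -1.  -0.5] j [-0.87  0.66  1.11  1.46 -0.59  1.39 -1.8 ]
shift [-2.014  3.493  1.042] turn None
```

View pics/c7.png

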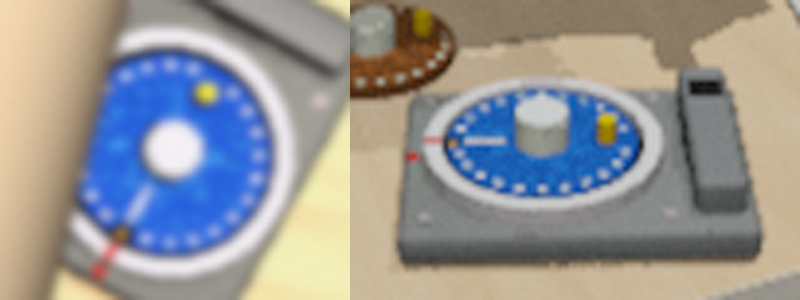

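The side crop shows the disc flush and level inside the collar. Its white line, the brass pin at (453,143) and the red marks are all in line, and the hand is clear.

```bash
python3 -c "
from workcell import *
print(hand_in())"
```

```text
the job is handed in; nothing more can be done
None
```

The type disc's notch is over the brass pin, the disc is pressed fully home and level with the collar, the hand is clear, and the job is handed in at about 16 s on the robot's clock.

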